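Draw out a stool leg to its next hole and clamp it

ROBOT

A 6-joint arm with a two-finger parallel gripper is mounted at the origin on the work surface. World frame = base frame: x ahead of the robot, y to its left, z up, the work surface at z = 0. Lengths are in m, angles in degrees, forces in N, time in s.
With the tool pointing down it reaches from about 0.275 to 0.825 m from the base axis. Payload 4.9 kg.
Tool frame: the origin (TCP) lies at the very end of the fingers, on their centre line; the grasp point (between the pads) lies 19 mm behind it (env.grip_depth is the distance from the TCP to the grasp point, in m); z points along the fingers, y is the direction in which the jaws open and shut (so a half turn about z gives the same grasp; the last joint's range is limited). The gripper opens to 85 mm and grips with 20 to 120 N. Pads are 22 mm wide; open, the fingers measure 114 mm over their backs; the gripper's body (76 mm by 85 mm) begins 54 mm behind the grasp point. The pads swing forward as they close: fully open they stand 13 mm farther back than shut.
Start: joints at [-80.684, 18.69, -11.035, 60.275, 0, 82.311], TCP at [0.161, -0.526, 0.198] pointing down, gripper open.
Joint ranges: [-152.03, 152.03], [-55.5, 102.48], [-74.3, 77.21], [-110.64, 120.58], [-84.22, 78.4], [-180, 180]. Speed limits (degrees/s): [147.25, 147.25, 180, 180, 180, 180].

INTERFACE

Orientations are given as a 3x3 rotation matrix whose columns are the frame's x, y, z axes.
In Python, from bench import env gives the robot as it stands.
- The arm moves only by the tool step_arm, never from a script. Its argument "plan" is text: rows parted by semicolons, each of 7 numbers parted by spaces: the opening, from -1 (shut) to 1 (fully open), then the shift along the tool's x, y, z normalised to -1 to 1, where 1 is 0.1 m, then the turn, a rotation vector about the tool's x, y, z normalised to -1 to 1, where 1 is 90 degrees. In form: grip x y z rx ry rz; .... A call has 1 to 5 rows; each row is the pose to reach, as a shift and turn from the pose measured when the call began, along the tool's axes at that moment; what a row does not reach only later rows make up. A row lasts 1/12 s, in which the tool goes at most 41.7 mm and 7.16 degrees, less where a joint would pass 70% of its speed; a pose out of reach is approached as far as the arm can. A call with a number of a shift or a turn outside -1 to 1 is refused whole. A call with a gripper value outside its range is refused whole. The fingers move at their own pace and stop on an object; "grip_force" is the grip in N (left out, the last holds). Time passes only in rows, so rows that repeat a pose let the fingers close. It gives the time, the measured TCP pose, the force and the opening at its end, in the units of the state.
- env.sense(): the state, without advancing time (a new reading comes with each control period).
- env.capture(name): name is "scene" or "top" or "wrist"; returns (picture, depth): 400x640x3 uint8, red, green, blue; 400x640 float32, m along the optical axis (not along the pixel's ray), 0 where there is no reading.
- env.camera_model(name): a dict with "K" (3x3 intrinsics, pixels), "rvec" (rotation vector, rad) and "tvec" (3), from world to camera coordinates, as OpenCV has them. Camera axes: x right, y down, z forward; pixel columns grow to the right and rows downward; lengths in m; the calibration is good to about 2 mm. A picture is of the moment at which its call begins: read the wrist's pose just before it. camera_model takes no time and is no camera call; for the wrist camera it gives the pose at the moment of the call.
- env.close_job(): hands the job in, once; it reports no verdict.
Trained networks look in the newest picture that a camera, given by its name, has taken for a name from the list of things; names that differ only in an ending like _2 or _b are one class to them, and where a whole thing is asked for, a point or a joint stands for the part that bears it (a point fixed in the world has none). Each returns a list of dicts, best first, with "conf" (0 to 1); they miss things now and then, are a little off and sometimes report something else, mostly with a low value. They report only what shows in the picture. A call takes as long as a camera call.
- env.trace(camera, thing): "region" (400x640 bool, what is visible of it) and "at" ([row, column] in pixels, amid what is visible of it).
The state is a dict: "t": time; "q": joint angles; "qd": joint speeds; "joint_efforts": joint torques, N m; "tool_pos": TCP position; "tcp_rot": TCP orientation; "wrist_force": force on the tool from outside, world axes, zero at the start; "wrist_torque": the same for the moment, N m; "grip_width": finger opening in m.
Only numpy, scipy, OpenCV 4.12 (cv2) and the standard library are available. Lean on these libraries where they do the work, as an engineer would, in place of code of your own. Each camera call takes 0.05 s, during which the arm holds its last target.

TASK

The adjustable stool leg lies in its cradle with its spring button hidden under the outer tube. Take the rubber foot and draw the leg out, slowly and by feel, until the button springs up through the next hole (the middle one, marked yellow), then fold the red clamp lever fully down. The cradle only sits on a rubber mat: do not pull or push so hard that it slides, and leave the things lying about where they are.

Things in the scene. Friction and masses are not known exactly. Their poses are not given: they have to be found in the camera images.
- leg (a joint): how far the bare aluminium inner tube (22 mm square) is drawn out, in m; grows outwards. Starts at -0.009 to 0.008, the button hidden between the first and the middle hole. The middle hole is reached somewhere from 0.015 to 0.045 (the outer tube is not placed exactly: it must be felt or seen), the third, wrong hole 0.060 m further on. Sliding takes about 3 to 4 N.
- button (a joint): rise of the brass spring button (8 mm across, domed, pointing up, in the inner tube), in m: about 0 hidden under the outer tube's top wall, 0.006 when sprung right through a hole (10 mm square), 3.5 mm proud of the tube. Once up it locks the leg, with 1 mm of play either way; pulling further only drags the cradle.
- foot (a point): centre of the black rubber foot (cylinder 36 mm across, 45 mm long, lying along the leg, two thin red rings) on the leg's outer end, 55 mm above the bare table. x axis along the leg, outwards (the way to pull), z up. Moves with the leg.
- collar (a point): centre of the outer tube's mouth, on the cradle, 55 mm above the table; x axis as that of the foot. Blue-grey outer tube, 28 mm square, top face at 69 mm, runs about 215 mm back from it (-x), with holes in its top at about x = -0.170, -0.110 (yellow marks beside it) and -0.050, all together up to 14 mm off. Black clamp collar 42 mm wide from x = -0.032 to 0, top at 76 mm, hinge ears 86 mm.
- cradle: the wooden cradle (260 x 90 mm) that carries tube and lever; origin on the table right under the collar point, same axes. It lies on a fixed black rubber mat and slides along x if pushed or pulled along the leg with more than about 16 N; it does not come back by itself.
- lever (a joint): angle of the red clamp lever in rad: 0 folded fully down along the outer tube (towards -x of the collar, lying above the third hole), grows as it is lifted; it starts standing up at 0.95 to 1.3. Stiff hinge: it stays where it is left, a push of about 2 N at its end moves it.
- lever_tip (a point): middle of the free end of the red lever (58 mm long from hinge to tip, 22 mm wide, 28 mm at the tip, 7 mm thick: hinge axis on its underside). Folded down, its flat top lies 88 mm above the table.
- lever_hinge (a point): the lever's hinge axis, along the cradle's y, 12 mm behind the collar point and 81 mm above the table. The point turns with the lever.
- spare_foot: bystander: spare black rubber foot, 36 mm across, 45 mm tall, standing; origin under its centre
- spare_tube: bystander: spare square aluminium tube, 170 x 22 x 22 mm, lying; origin under its centre
- pliers: bystander: pliers with red handles, 140 mm long, lying; origin under the pivot
- scissors: bystander: black-handled scissors, 165 mm long, lying on the white board; origin under the pivot
- awl: bystander: awl with a wooden handle, 145 mm long, on the white board; origin under the ferrule
- mug: bystander: white mug, 80 mm across, 95 mm tall, standing; origin under its centre
- rivet_jar: bystander: glass jar with blue lid, 64 mm across, 80 mm tall, standing; origin under its centre

How it is judged:
By the outcome, as a careful person would: the job done as asked, in the order asked, and still so for the second after the job is handed in, with the robot touching nothing.
It also fails if it takes over 67 s, if anything falls off the work surface, if the arm or the gripper's body presses on something with over 40 N, if the wrist force passes 120 N, or if a joint passes its speed limit or range.

## Working session

There is one attempt and no reset: what is moved stays moved. The work goes in short steps, Python scripts to look and compute and a tool call to move; the robot and the scene stay as the last step left them, time stands still between calls to the robot, and variables do not carry over. Pictures are saved under pics/ and viewed, and the job is handed in when it is done.

Besides the shell and the picture viewer there is one more tool, called after "Call:" by a JSON object that holds its "method" and its "body", one argument or row to a line. step_arm: Moves the arm, as the interface text tells. Its arguments: {"type":"object","properties":{"plan":{"type":"string"},"grip_force":{"type":"number"}},"required":["plan"]}

```bash
mkdir -p pics; ls; cat > h.py <<'E'
import sys; sys.path.insert(0,'.')
import numpy as np, cv2
from bench import env
def cam(name):
    m=env.camera_model(name); R,_=cv2.Rodrigues(np.array(m['rvec'],float)); return np.array(m['K'],float),R,np.array(m['tvec'],float).reshape(3)
def px2w(name,r,c,d,m=None):
    K,R,t=m or cam(name); p=np.linalg.inv(K)@np.array([c,r,1.])*d
    return R.T@(p-t)
def onplane(name,r,c,z,m=None):
    K,R,t=m or cam(name); ray=R.T@np.linalg.inv(K)@np.array([c,r,1.]); o=-R.T@t
    return o+ray*(z-o[2])/ray[2]
def w2px(name,p,m=None):
    K,R,t=m or cam(name); q=K@(R@np.array(p)+t); return q[:2]/q[2]
def save(f,im): cv2.imwrite('pics/'+f,cv2.cvtColor(im,cv2.COLOR_RGB2BGR))
E
python3 - <<'E'
from h import *
for n in['scene','top']:
    im,d=env.capture(n); save(n+'1.png',im); np.savez(''+n+'1.npz',im=im,d=d)
    for th in ['foot','collar','lever','lever_tip']:
        for o in env.trace(n,th)[:2]:
            r,c=map(int,o['at']); print(n,th,round(o['conf'],2),r,c,d[r,c],px2w(n,r,c,d[r,c]).round(4))
print(env.sense())
E
```

```text
pics
scene foot 0.58 226 320 1.3046594 [0.586  0.0486 0.0699]
scene foot 0.55 157 261 1.6731764 [ 0.4464 -0.4541  0.0654]
scene collar 0.78 209 302 1.4713092 [ 0.5184 -0.117   0.013 ]
scene lever 0.69 283 407 1.1844786 [0.5345 0.3704 0.012 ]
top foot 0.65 199 339 1.6095121 [ 0.5183 -0.0766  0.0422]
top foot 0.4 184 305 1.5978035 [0.5697 0.0445 0.0614]
top collar 0.82 199 344 1.5820988 [ 0.5136 -0.0928  0.0694]
top collar 0.21 185 328 1.581004 [ 0.5624 -0.0367  0.0781]
top lever 0.59 189 329 1.5340527 [ 0.5397 -0.0388  0.1219]
top lever_tip 0.61 187 331 1.5208619 [ 0.5438 -0.0452  0.1361]
{'t': 0.5, 'q': array([-8.06854463e+01,  1.86935501e+01, -1.10375313e+01,  6.02757740e+01,
       -4.81445227e-04,  8.23107046e+01]), 'qd': array([-0.02343037, -0.11613422,  0.14520509, -0.06155151,  0.00529529,
        0.0079635 ]), 'joint_efforts': array([ 3.21480038e-04, -4.42960453e+01,  2.62539142e+01,  2.70491546e-03,
        4.43528393e-05, -1.12800212e-06]), 'tool_pos': array([ 0.16084299, -0.52593565,  0.19833026]), 'tcp_rot': array([[ 9.56285112e-01,  2.92435947e-01, -2.76578739e-05],
       [ 2.92435948e-01, -9.56285105e-01,  1.16712182e-04],
       [ 7.68202450e-06, -1.19698278e-04, -9.99999993e-01]]), 'wrist_force': array([ 0.91390947, -0.41801617,  0.4212307 ]), 'wrist_torque': array([-0.00697772,  0.01172268,  0.0086853 ]), 'grip_width': 0.08571522807689536}
```

View pics/scene1.png

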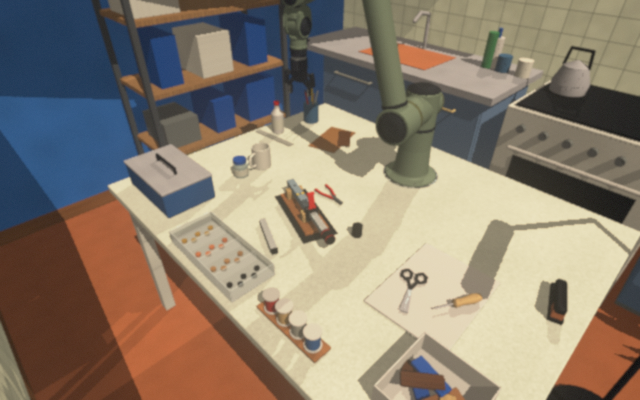

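View pics/top1.png

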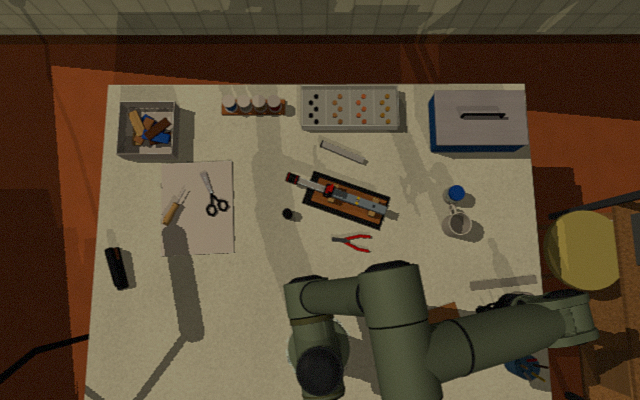

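```bash
python3 - <<'E'
from h import *
z=np.load('top1.npz');save('top1z.png',cv2.resize(z['im'][150:250,250:410],None,fx=5,fy=5,interpolation=cv2.INTER_CUBIC))
E
```

```text
(no output)
```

View pics/top1z.png

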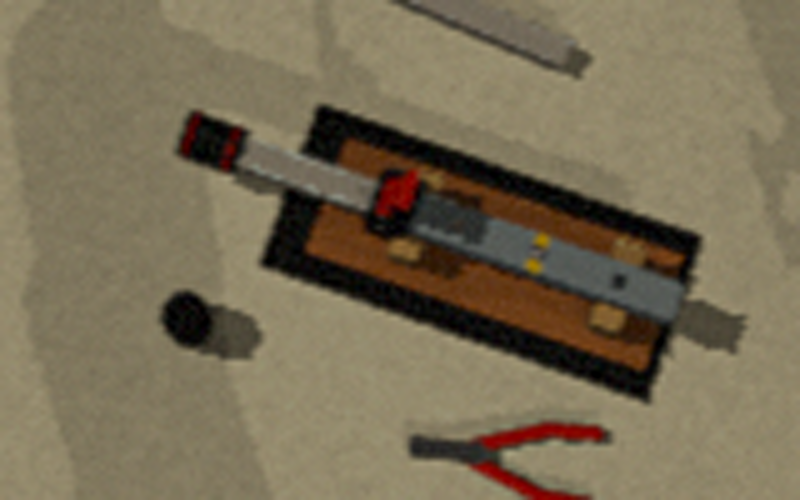

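```bash
python3 - <<'E'
from h import *
z=np.load('top1.npz');d=z['d'];m=cam('top')
f=lambda x,y,Z:onplane('top',150+(y+.5)/5-.5,250+(x+.5)/5-.5,Z,m)
for n,x,y,Z in [('foot out',186,135,.073),('foot in',238,150,.073),('foot c',212,141,.073),('tube end',680,293,.069),('yellow',537,254,.069),('hole1',619,281,.069),('leg bare',300,171,.066),('spare',187,320,.045)]:
    print(n,f(x,y,Z).round(4))
p=[f(*a) for a in [(212,141,.073),(680,293,.069),(537,254,.069),(619,281,.069),(300,171,.066)]]
p=np.array(p)[:,:2];c=p.mean(0);u,s,v=np.linalg.svd(p-c);print(v,s,np.degrees(np.arctan2(*v[0][::-1])), (p-c)@v[0],(p-c)@v[1])
print(env.camera_model('wrist'))
E
```

```text
foot out [0.5943 0.1085 0.073 ]
foot in [0.5833 0.0718 0.073 ]
foot c [0.5899 0.0901 0.073 ]
tube end [ 0.4802 -0.2385  0.069 ]
yellow [ 0.5085 -0.1385  0.069 ]
hole1 [ 0.489  -0.1958  0.069 ]
leg bare [0.5694 0.0281 0.066 ]
spare [0.4662 0.1089 0.045 ]
[[-0.32548023 -0.94554885]
 [-0.94554885  0.32548023]] [0.3028469  0.00482622] -108.99467220889727 [-0.19155834  0.15488951  0.05119112  0.11170294 -0.12622523] [-0.00018238 -0.00341773  0.00239443  0.00220255 -0.00099687]
{'K': array([[351.06583761,   0.        , 324.92959425],
       [  0.        , 351.06583761, 199.64957844],
       [  0.        ,   0.        ,   1.        ]]), 'rvec': array([-2.32583819,  1.72294614,  0.25377501]), 'tvec': array([-0.55046238, -0.03634379,  0.37863908])}
```

```bash
cat >> h.py <<'E'
from scipy.spatial.transform import Rotation as Ro
def Rdown(yaw):
    a=np.radians(yaw); return np.array([[np.cos(a),np.sin(a),0],[np.sin(a),-np.cos(a),0],[0,0,-1.]])
def delta(p,R):
    s=env.sense(); R0=np.array(s['tcp_rot']); d=R0.T@(np.array(p)-s['tool_pos'])/.1
    r=Ro.from_matrix(R0.T@R).as_rotvec()/(np.pi/2); print('shift',d.round(3),'turn',r.round(3)); return d,r
E
python3 - <<'E'
from h import *
K,R,t=cam('wrist');s=env.sense();print((-R.T@t-s['tool_pos'])@s['tcp_rot'], s['tcp_rot'].T@R.T)
delta([.60,.12,.20],Rdown(71))
E
```

```text
[ 0.0741848   0.00025361 -0.17504817] [[-1.01950894e-03 -9.57233165e-01 -2.89315794e-01]
 [ 9.99999095e-01 -1.22998706e-03  5.45688804e-04]
 [-8.78206105e-04 -2.89314976e-01  9.57233552e-01]]
shift [ 6.089 -4.893 -0.016] turn [-0.  -0.  -0.6]
```

Call:
{"method": "step_arm", "body": {
  "plan": "1 0.4 -0.32 0 0 0 -0.08; 1 0.7 -0.56 0 0 0 -0.16; 1 1 -0.8 0 0 0 -0.24; 1 1 -0.8 0 0 0 -0.3"
}}

```text
t: 0.83
tool_pos: [0.2354, -0.4143, 0.1982]
tcp_rot: [[0.712, 0.702, 0.001], [0.702, -0.712, 0.004], [0.004, -0.002, -1.0]]
wrist_force: [0.5, -0.2, -0.3]
grip_width: 0.0852
```

```bash
python3 - <<'E'
from h import *
print(env.sense()['t']);delta([.60,.12,.20],Rdown(71))
E
```

```text
0.8333
shift [ 6.348 -1.243  0.008] turn [-0.001 -0.003 -0.293]
```

Call:
{"method": "step_arm", "body": {
  "plan": "1 0.4 -0.08 0 0 0 -0.08; 1 0.8 -0.16 0 0 0 -0.16; 1 1 -0.2 0 0 0 -0.24; 1 1 -0.2 0 0 0 -0.293"
}}

```text
t: 1.17
tool_pos: [0.2941, -0.3257, 0.1987]
tcp_rot: [[0.316, 0.949, 0.002], [0.949, -0.316, 0.006], [0.006, -0.0, -1.0]]
wrist_force: [-0.4, -0.0, -0.8]
grip_width: 0.0854
```

```bash
python3 - <<'E'
from h import *
delta([.60,.12,.20],Rdown(71))
E
```

```text
shift [5.195 1.496 0.02 ] turn [-0.    -0.004  0.007]
```

Call:
{"method": "step_arm", "body": {
  "plan": "1 0.4 0.4 0 0 0 0; 1 0.8 0.8 0 0 0 0; 1 1 1 0 0 0 0; 1 1 1 0 0 0 0"
}}

```text
t: 1.5
tool_pos: [0.4239, -0.2606, 0.1996]
tcp_rot: [[0.313, 0.95, 0.004], [0.95, -0.313, 0.006], [0.007, 0.002, -1.0]]
wrist_force: [-0.3, -0.1, -0.4]
grip_width: 0.0853
```

Call:
{"method": "step_arm", "body": {
  "plan": "1 0.4 0.2 0 0 0 0; 1 0.8 0.4 0 0 0 0; 1 1 0.6 0 0 0 0; 1 1 0.6 0 0 0 0"
}}

```text
t: 1.83
tool_pos: [0.517, -0.1809, 0.2006]
tcp_rot: [[0.307, 0.952, 0.007], [0.952, -0.307, 0.007], [0.009, 0.005, -1.0]]
wrist_force: [-0.4, -0.1, 0.0]
grip_width: 0.0857
```

```bash
python3 - <<'E'
from h import *
delta([.60,.12,.20],Rdown(71))
im,d=env.capture('wrist'); save('w1.png',im); np.savez('w1.npz',im=im,d=d)
E
```

```text
shift [ 3.118 -0.133  0.033] turn [ 0.003 -0.006  0.013]
```

View pics/w1.png

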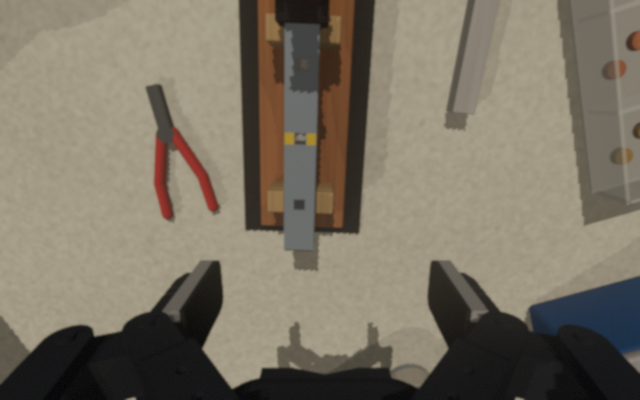

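```bash
python3 - <<'E'
from h import *
z=np.load('w1.npz');im=z['im'];save('w1z.png',cv2.resize(im[0:260,230:380],None,fx=2.3*1,fy=2.3,interpolation=cv2.INTER_CUBIC))
m=cam('wrist')
P=[onplane('wrist',r,c,.069,m) for r,c in [(65,304),(138,301),(204,299),(248,299),(40,302.5)]]
for p in P: print(p.round(4))
print(px2w('wrist',170,300,z['d'][170,300],m))
P=np.array(P)[:,:2];c=P.mean(0);v=np.linalg.svd(P-c)[2][0];print(v,(P-c)@v,np.degrees(np.arctan2(-v[1],-v[0])), (P-c)@[-v[1],v[0]])
E
```

```text
[ 0.5291 -0.0853  0.069 ]
[ 0.5074 -0.1405  0.069 ]
[ 0.486  -0.1965  0.069 ]
[ 0.4716 -0.2378  0.069 ]
[ 0.5341 -0.0671  0.069 ]
[ 0.49706504 -0.16717101  0.06724822]
[-0.34908713 -0.93709027] [-0.06455332 -0.0052227   0.05467848  0.09840801 -0.08331047] 69.56850986439078 [ 0.00098912 -0.00010617 -0.0005618   0.00037013 -0.00069128]
```

View pics/w1z.png

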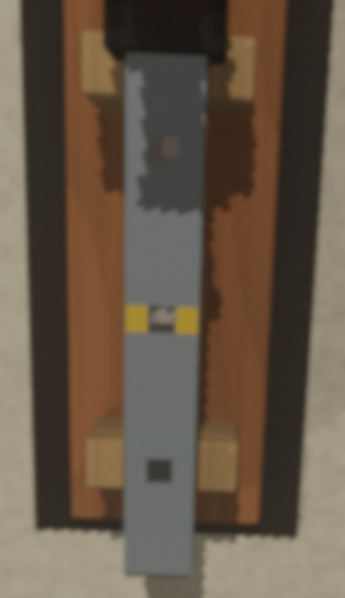

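Call:
{"method": "step_arm", "body": {
  "plan": "1 0.4 0 0 0 0 0.007; 1 0.8 0 0 0 0 0.007; 1 1 0 0 0 -0.003 0.007; 1 1 0 0 0 -0.006 0.007"
}}

```text
t: 2.22
tool_pos: [0.5455, -0.0845, 0.2011]
tcp_rot: [[0.315, 0.949, 0.002], [0.949, -0.315, -0.002], [-0.001, 0.002, -1.0]]
wrist_force: [-0.5, -0.1, -0.1]
grip_width: 0.0858
```

Call:
{"method": "step_arm", "body": {
  "plan": "1 0.4 0 0 0 0 0; 1 0.8 0 0 0 0 0; 1 1 0 0 0 0 0; 1 1 0 0 0 0 0"
}}

```text
t: 2.55
tool_pos: [0.5775, 0.0125, 0.2009]
tcp_rot: [[0.312, 0.95, 0.002], [0.95, -0.312, -0.001], [-0.001, 0.002, -1.0]]
wrist_force: [0.4, -1.2, -0.0]
grip_width: 0.0855
```

```bash
python3 - <<'E'
from h import *
im,d=env.capture('wrist'); save('w2.png',im); np.savez('w2.npz',im=im,d=d)
for o in env.trace('wrist','foot')[:2]: print(o['conf'],o['at'])
K,R,t=cam('wrist');print(env.sense()['tool_pos']);np.savez('w2m.npz',K=K,R=R,t=t)
E
```

```text
0.95 [119.4, 310.3]
0.46 [108.0, 185.2]
[0.57657707 0.00952458 0.20078161]
```

View pics/w2.png

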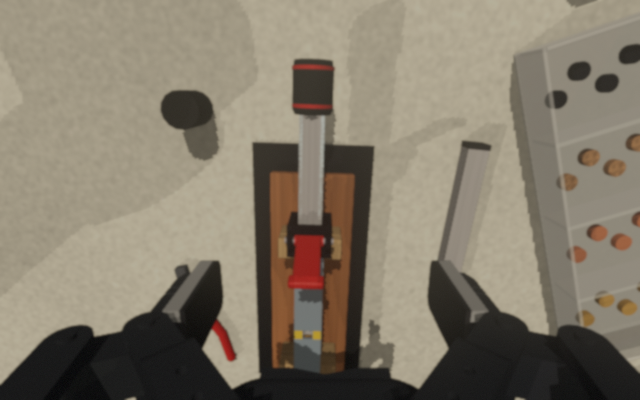

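```bash
python3 - <<'E'
from h import *
z=np.load('w2.npz');im=z['im'];d=z['d'];save('w2z.png',cv2.resize(im[40:360,270:350],None,fx=1.85*2,fy=1.85,interpolation=cv2.INTER_CUBIC))
m=cam('wrist')
for n,r,c,Z in [('foot o',66,313,.073),('foot i',108,312.7,.073),('foot',87,313,.073),('leg',170,312,.066),('mouth',214,311,.076),('yel',335,308,.069),('spare',110,187,.045)]:
    p=onplane('wrist',r,c,Z,m);print(n,p.round(4),d[int(r),int(c)] and px2w('wrist',r,c,d[int(r),int(c)],m).round(4))
a=onplane('wrist',87,313,.073,m);b=onplane('wrist',335,308,.069,m);e=a-b;print(np.degrees(np.arctan2(e[1],e[0])))
E
```

```text
foot o [0.5981 0.102  0.073 ] [0.5981 0.102  0.0734]
foot i [0.5872 0.071  0.073 ] [0.5871 0.071  0.0716]
foot [0.5928 0.0867 0.073 ] [0.5928 0.0867 0.0724]
leg [0.5687 0.02   0.066 ] [0.5686 0.0198 0.0648]
mouth [ 0.5556 -0.0161  0.076 ] [ 0.5542 -0.0193  0.0661]
yel [ 0.5083 -0.1427  0.069 ] [ 0.5048 -0.1511  0.0575]
spare [0.4766 0.1048 0.045 ] [0.4766 0.1048 0.0452]
69.7642710045684
```

View pics/w2z.png

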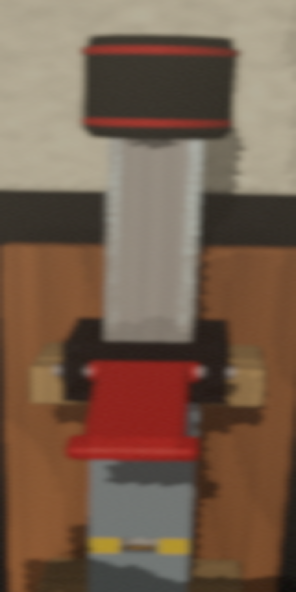

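```bash
python3 - <<'E'
from h import *
delta([.5928,.0867,.10],Rdown(69.8))
E
```

```text
shift [ 0.786 -0.091  1.006] turn [0.001 0.002 0.02 ]
```

Call:
{"method": "step_arm", "body": {
  "plan": "1 0.39 -0.05 0.2 0 0 0.02; 1 0.786 -0.091 0.5 0 0 0.02; 1 0.786 -0.091 0.85 0 0.002 0.02; 1 0.786 -0.091 1 0 0.002 0.02; 1 0.786 -0.091 1 0 0.002 0.02"
}}

```text
t: 3.07
tool_pos: [0.5888, 0.0849, 0.0961]
tcp_rot: [[0.346, 0.938, -0.007], [0.938, -0.346, -0.001], [-0.003, -0.006, -1.0]]
wrist_force: [-0.9, 0.2, -0.9]
grip_width: 0.0854
```

```bash
python3 - <<'E'
from h import *
delta([.5928,.0867,.038],Rdown(69.8))
im,d=env.capture('wrist'); save('w3.png',im); np.savez('w3.npz',im=im,d=d)
E
```

```text
shift [0.032 0.034 0.581] turn [-0.004  0.002 -0.001]
```

View pics/w3.png

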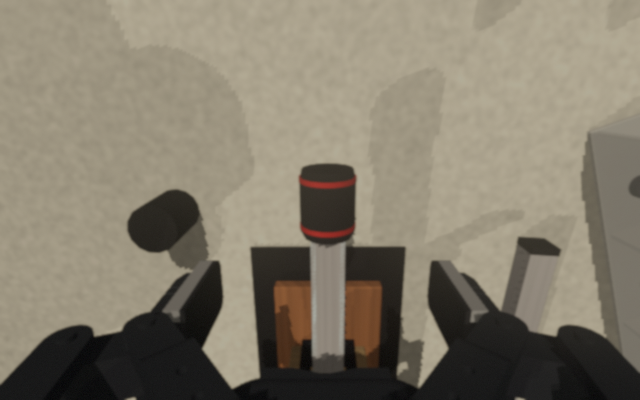

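```bash
python3 - <<'E'
from h import *
for r,c in [(183,328),(234,327.5),(208,328)]: print(onplane('wrist',r,c,.073).round(4))
E
```

```text
[0.6008 0.1057 0.073 ]
[0.5894 0.0755 0.073 ]
[0.5955 0.0912 0.073 ]
```

Call:
{"method": "step_arm", "body": {
  "plan": "1 0.06 0.035 0.2 0 0 0; 1 0.06 0.035 0.4 -0.004 0 0; 1 0.06 0.035 0.58 -0.004 0.002 0; 1 0.06 0.035 0.58 -0.004 0.002 0; 1 0.06 0.035 0.58 -0.004 0.002 0"
}}

```text
t: 3.53
tool_pos: [0.5963, 0.0876, 0.0419]
tcp_rot: [[0.349, 0.937, 0.005], [0.937, -0.349, -0.0], [0.001, 0.004, -1.0]]
wrist_force: [0.3, -0.0, 0.7]
grip_width: 0.0856
```

```bash
python3 - <<'E'
from h import *
delta([.594,.089,.038],Rdown(69.8))
E
```

```text
shift [ 0.005 -0.027  0.039] turn [ 0.003 -0.001 -0.002]
```

Close with a modest grip.

Call:
{"method": "step_arm", "body": {
  "plan": "0.2 0 -0.025 0.03 0.003 0 0; -0.3 0 -0.025 0.03 0.003 0 0; -1 0 -0.025 0.03 0.003 0 0; -1 0 -0.025 0.03 0.003 0 0; -1 0 -0.025 0.03 0.003 0 0",
  "grip_force": 30
}}

```text
t: 3.95
tool_pos: [0.5944, 0.0884, 0.0396]
tcp_rot: [[0.349, 0.937, 0.001], [0.937, -0.349, 0.001], [0.002, 0.001, -1.0]]
wrist_force: [-0.1, 0.6, -1.0]
grip_width: 0.0255
```

Call:
{"method": "step_arm", "body": {
  "plan": "-1 0 0 0 0 0 0; -1 0 0 0 0 0 0; -1 0 0 0 0 0 0; -1 0 0 0 0 0 0"
}}

```text
t: 4.28
tool_pos: [0.5931, 0.0893, 0.0401]
tcp_rot: [[0.348, 0.937, -0.001], [0.937, -0.348, 0.002], [0.002, -0.002, -1.0]]
wrist_force: [-4.8, 1.6, 5.8]
grip_width: -0.0001
```

```bash
cat > s.py <<'E'
from h import *
s=env.sense();u=np.array([np.cos(np.radians(69.8)),np.sin(np.radians(69.8)),0]);n=np.array([u[1],-u[0],0])
f=s['wrist_force'];p=s['tool_pos']
print('t %.2f along %.4f perp %.4f z %.4f | F along %.2f perp %.2f z %.2f | w %.4f tq %s'%(s['t'],p@u,p@n,p[2],f@u,f@n,f[2],s['grip_width'],s['wrist_torque'].round(2)))
E
python3 s.py
```

```text
t 4.28 along 0.2886 perp 0.5258 z 0.0401 | F along -0.10 perp -5.05 z 5.76 | w -0.0001 tq [0.33 0.96 0.03]
```

```bash
python3 - <<'E'
from h import *
im,d=env.capture('wrist'); save('w4.png',im)
im,d=env.capture('scene'); save('s4.png',cv2.resize(im[150:300,230:430],None,fx=4,fy=4,interpolation=cv2.INTER_CUBIC))
E
```

```text
(no output)
```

View pics/w4.png

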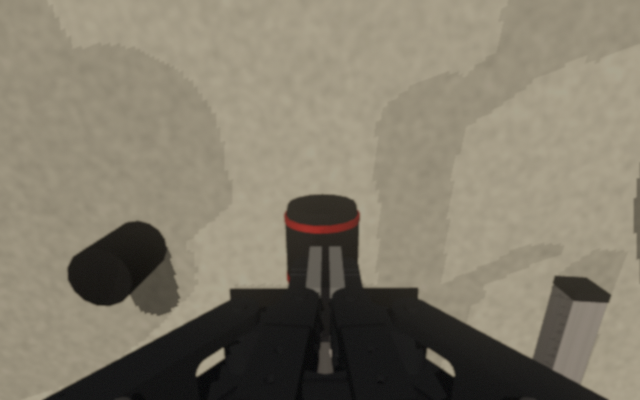

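View pics/s4.png

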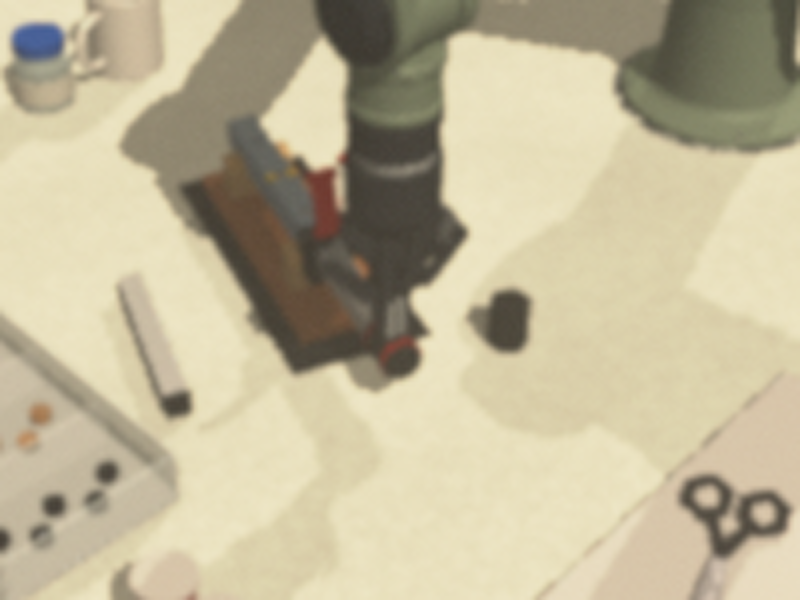

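```bash
python3 - <<'E'
from h import *
im,d=env.capture('wrist')
save('w5.png',cv2.resize(im[170:400,220:430],None,fx=2.6,fy=2.6,interpolation=cv2.INTER_CUBIC))
for r,c in [(205,322),(228,322),(240,322),(240,300),(255,315),(255,337),(270,315),(285,315),(255,326),(265,296),(265,352)]:
    print(r,c,px2w('wrist',r,c,d[r,c]).round(4))
print(env.sense())
E
python3 s.py
```

```text
205 322 [0.6004 0.1114 0.0572]
228 322 [0.5985 0.1058 0.0718]
240 322 [0.5963 0.1001 0.0709]
240 300 [0.5868 0.1029 0.0691]
255 315 [0.5938 0.1009 0.0858]
255 337 [0.602  0.0974 0.0849]
270 315 [0.5941 0.1009 0.0985]
285 315 [0.5943 0.1006 0.1088]
255 326 [0.5979 0.0993 0.0856]
265 296 [0.5849 0.0995 0.0859]
265 352 [0.6063 0.0916 0.086 ]
{'t': 4.4333, 'q': array([  1.43224917,  32.09047048, -14.93283816,  43.01919282,
         0.13688677, 111.79536715]), 'qd': array([-0.05868953, -0.02125013,  0.00340992,  0.03630281, -0.02844498,
       -0.0009426 ]), 'joint_efforts': array([-1.26720317e+00, -4.94572413e+01,  2.31655920e+01, -1.85515780e+00,
       -4.76343166e-01, -9.51919537e-04]), 'tool_pos': array([0.59313136, 0.08925706, 0.04004622]), 'tcp_rot': array([[ 3.47970244e-01,  9.37505236e-01, -8.01272294e-04],
       [ 9.37503565e-01, -3.47967598e-01,  2.36983518e-03],
       [ 1.94291609e-03, -1.57582776e-03, -9.99996871e-01]]), 'wrist_force': array([-4.40130258,  1.22347273,  7.03002753]), 'wrist_torque': array([0.30933312, 0.97501942, 0.04936507]), 'grip_width': 0.00023101400934550493}
t 4.43 along 0.2886 perp 0.5258 z 0.0400 | F along -0.37 perp -4.55 z 7.03 | w 0.0002 tq [0.31 0.98 0.05]
```

View pics/w5.png

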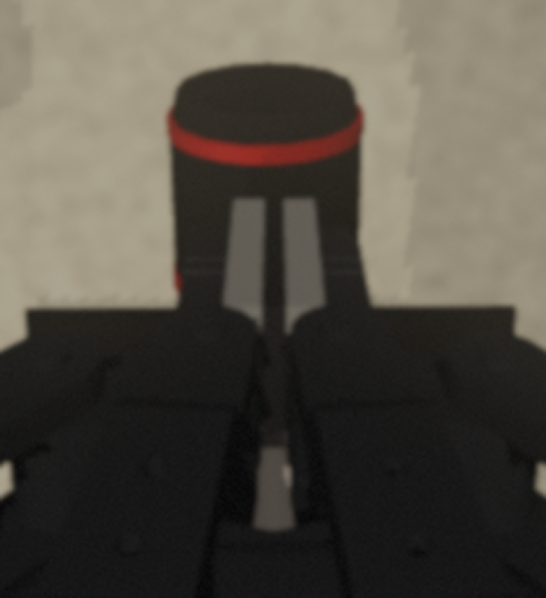

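```bash
python3 - <<'E'
from h import *
im,d=env.capture('wrist');m=cam('wrist')
np.set_printoptions(linewidth=200)
for r in range(236,262,2): print(r,[round(float(px2w('wrist',r,c,d[r,c],m)[2]),4) for c in range(290,360,5)])
# expected pixel of tcp & edges
s=env.sense();T=s['tcp_rot'];p=s['tool_pos']
for q in [(0,0,0),(.011,0,0),(.011,0,-.03),(.011,.005,-.045)]: print(q,w2px('wrist',p+T@np.array(q),m)[::-1])
for n in ['scene','top']:
    im,d=env.capture(n); np.savez(n+'2.npz',im=im,d=d)
for q in [(0,0,0),(0,0,-.05)]:print(w2px('scene',p+T@np.array(q)))
E
```

```text
236 [0.0643, 0.0669, 0.07, 0.0713, 0.0711, 0.0715, 0.0713, 0.0727, 0.073, 0.071, 0.0703, 0.0702, 0.0663, 0.0623]
238 [0.065, 0.0685, 0.0692, 0.0713, 0.0719, 0.0723, 0.0713, 0.0713, 0.0725, 0.0702, 0.0706, 0.0683, 0.0665, 0.0627]
240 [0.0648, 0.0677, 0.0689, 0.0701, 0.0712, 0.0716, 0.0724, 0.0717, 0.0714, 0.0724, 0.0697, 0.0693, 0.0651, 0.0623]
242 [0.0641, 0.0673, 0.0697, 0.0703, 0.0715, 0.0731, 0.0718, 0.0723, 0.0729, 0.0712, 0.0699, 0.0685, 0.0662, 0.0627]
244 [0.0656, 0.0683, 0.07, 0.0708, 0.0706, 0.0717, 0.0731, 0.0718, 0.072, 0.0708, 0.0694, 0.0687, 0.0652, 0.0626]
246 [0.0643, 0.0679, 0.0695, 0.0704, 0.076, 0.0764, 0.0763, 0.0769, 0.0745, 0.0763, 0.0694, 0.0699, 0.0657, 0.0615]
248 [0.0652, 0.0667, 0.0696, 0.0706, 0.0794, 0.0785, 0.0781, 0.0769, 0.0784, 0.0781, 0.0789, 0.0695, 0.0659, 0.0624]
250 [0.0644, 0.0671, 0.0699, 0.0715, 0.0807, 0.0801, 0.0804, 0.08, 0.08, 0.0805, 0.0811, 0.0698, 0.0659, 0.0618]
252 [0.0648, 0.0669, 0.0702, 0.0706, 0.083, 0.0825, 0.0832, 0.0832, 0.0832, 0.0828, 0.0828, 0.0693, 0.0647, 0.0623]
254 [0.0643, 0.068, 0.0693, 0.0706, 0.0839, 0.085, 0.0847, 0.0844, 0.0843, 0.0852, 0.0851, 0.069, 0.0658, 0.0618]
256 [0.0649, 0.0667, 0.0695, 0.0708, 0.0867, 0.086, 0.0854, 0.0867, 0.0865, 0.0866, 0.0857, 0.0685, 0.0664, 0.0622]
258 [0.0643, 0.067, 0.0808, 0.0821, 0.0876, 0.0877, 0.0887, 0.0874, 0.0879, 0.0878, 0.0869, 0.0801, 0.0797, 0.0626]
260 [0.0636, 0.082, 0.0802, 0.081, 0.0892, 0.0897, 0.0894, 0.0901, 0.0894, 0.0902, 0.0897, 0.082, 0.0814, 0.0615]
(0, 0, 0) [236.56886814 324.00202505]
(0.011, 0, 0) [217.30359928 323.96383114]
(0.011, 0, -0.03) [239.98955346 323.83414934]
(0.011, 0.005, -0.045) [254.74107564 336.05457769]
[327.03364581 239.70149119]
[327.24208567 228.01765592]
```

```bash
python3 - <<'E'
from h import *
m=cam('wrist');s=env.sense();T=s['tcp_rot'];p=s['tool_pos']
z=np.load('w3.npz');d=z['d']
# camera is rigid to tool: express in tool frame using current model
for r,c in [(262,215),(264,212),(270,210),(285,195),(300,180),(318,168),(264,437),(270,445),(285,455)]:
    w=px2w('wrist',r,c,d[r,c],m); print(r,c,((w-p)@T).round(4))
im,d=env.capture('wrist')
print('now')
for r,c in [(248,315),(248,337),(260,315),(280,315),(300,300),(350,324),(300,250)]:
    w=px2w('wrist',r,c,d[r,c],m); print(r,c,((w-p)@T).round(4))
E
```

```text
262 215 [ 0.0111 -0.0423 -0.0514]
264 212 [ 0.0108 -0.0431 -0.0526]
270 210 [ 0.0107 -0.0425 -0.0571]
285 195 [ 0.0114 -0.0438 -0.069 ]
300 180 [ 0.0114 -0.0453 -0.0781]
318 168 [ 0.0115 -0.0451 -0.0875]
264 437 [ 0.0115  0.0432 -0.0541]
270 445 [ 0.0112  0.0449 -0.0582]
285 455 [ 0.0105  0.0453 -0.0678]
now
248 315 [ 0.0113 -0.0037 -0.039 ]
248 337 [ 0.0112  0.0056 -0.0388]
260 315 [ 0.0111 -0.0034 -0.0498]
280 315 [ 0.0112 -0.003  -0.0655]
300 300 [ 0.0124 -0.0073 -0.0797]
350 324 [-0.0509 -0.     -0.0266]
300 250 [ 0.0122 -0.0229 -0.0794]
```

Call:
{"method": "step_arm", "body": {
  "plan": "-1 0 0 -0.15 0 0 0; -1 0 0 -0.3 0 0 0; 1 0 0 -0.4 0 0 0; 1 0 0 -0.4 0 0 0; 1 0 0 -0.4 0 0 0"
}}

```text
t: 5.05
tool_pos: [0.5937, 0.0892, 0.0805]
tcp_rot: [[0.348, 0.938, 0.001], [0.938, -0.348, 0.002], [0.002, -0.0, -1.0]]
wrist_force: [0.5, 0.1, -0.2]
grip_width: 0.0356
```

Call:
{"method": "step_arm", "body": {
  "plan": "1 0 0 0 0 0 0; 1 0 0 0 0 0 0; 1 0 0 0 0 0 0"
}}

```text
t: 5.3
tool_pos: [0.5932, 0.0892, 0.0796]
tcp_rot: [[0.348, 0.938, -0.001], [0.938, -0.348, 0.002], [0.002, -0.001, -1.0]]
wrist_force: [0.6, -0.8, 0.4]
grip_width: 0.0725
```

```bash
python3 s.py; python3 - <<'E'
from h import *
im,d=env.capture('wrist'); save('w6.png',im); np.savez('w6.npz',im=im,d=d)
E
```

```text
t 5.30 along 0.2885 perp 0.5259 z 0.0796 | F along -0.56 perp 0.85 z 0.42 | w 0.0725 tq [0.   0.   0.01]
```

View pics/w6.png

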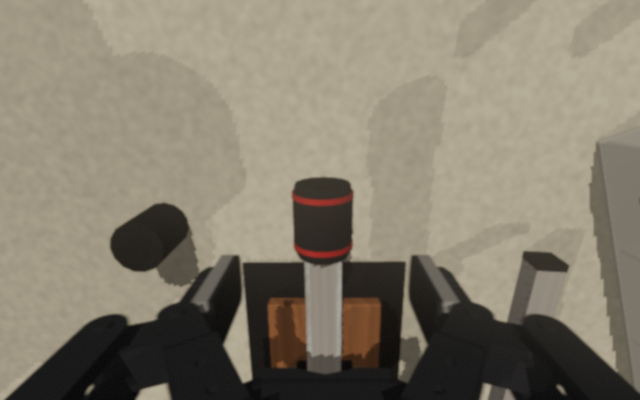

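```bash
python3 - <<'E'
from h import *
a=onplane('wrist',198,322.8,.073);b=onplane('wrist',250,322.8,.073);c=(a+b)/2;print(a,b,c, np.degrees(np.arctan2(*(a-b)[1::-1])))
delta([c[0],c[1],.0],Rdown(69.8))
E
```

```text
[0.5994861  0.10783007 0.073     ] [0.58873728 0.07911094 0.073     ] [0.59411169 0.0934705  0.073     ] 69.48043804030985
shift [ 0.042 -0.006  0.797] turn [-0.001 -0.001 -0.002]
```

Call:
{"method": "step_arm", "body": {
  "plan": "1 0.04 -0.005 0.2 0 0 0; 1 0.04 -0.005 0.4 0 0 0; 1 0.04 -0.005 0.5 0 0 0; 1 0.04 -0.005 0.5 0 0 0"
}}

```text
t: 5.68
tool_pos: [0.5915, 0.0931, 0.0269]
tcp_rot: [[0.348, 0.937, -0.006], [0.938, -0.348, 0.002], [-0.0, -0.006, -1.0]]
wrist_force: [-0.8, -0.7, -0.9]
grip_width: 0.0858
```

Call:
{"method": "step_arm", "body": {
  "plan": "1 0 0 0.1 0 0 0; 1 0 0 0.2 0 0 0; 1 0 0 0.27 0 0 0; 1 0 0 0.27 0 0 0"
}}

```text
t: 6.02
tool_pos: [0.5902, 0.093, -0.0017]
tcp_rot: [[0.348, 0.937, -0.008], [0.937, -0.348, 0.002], [-0.001, -0.009, -1.0]]
wrist_force: [-0.2, 0.2, -1.6]
grip_width: 0.0855
```

```bash
python3 s.py; python3 - <<'E'
from h import *
im,d=env.capture('scene'); save('s6.png',cv2.resize(im[150:300,230:430],None,fx=4,fy=4,interpolation=cv2.INTER_CUBIC))
im,d=env.capture('wrist'); save('w7.png',im)
E
```

```text
t 6.02 along 0.2911 perp 0.5218 z -0.0017 | F along 0.15 perp -0.27 z -1.62 | w 0.0855 tq [-0.04  0.05  0.03]
```

View pics/s6.png

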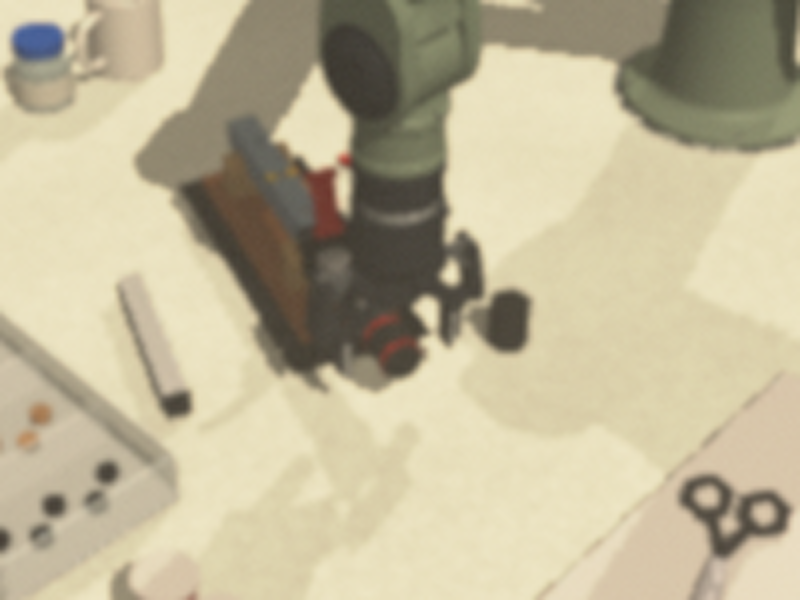

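View pics/w7.png

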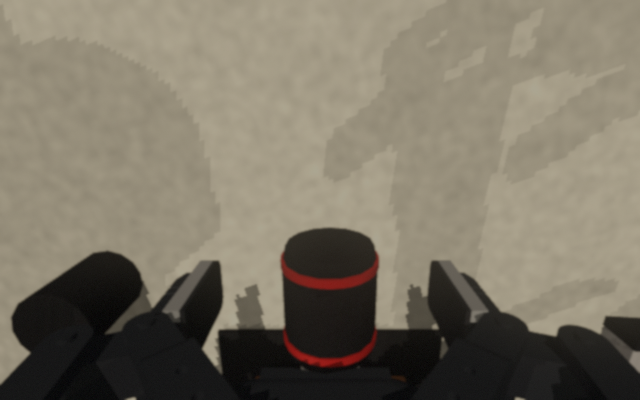

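```bash
python3 - <<'E'
from h import *
delta([.594,.0932,.0],Rdown(69.8))
E
```

```text
shift [ 0.01   0.025 -0.003] turn [-0.004  0.    -0.002]
```

Call:
{"method": "step_arm", "body": {
  "plan": "0.3 0.01 0.025 0 -0.004 0 0; -0.2 0.01 0.025 0 -0.004 0 0; -0.3 0.01 0.025 0 -0.004 0 0; -0.5 0.01 0.025 0 -0.004 0 0; -1 0.01 0.025 0 -0.004 0 0",
  "grip_force": 30
}}

```text
t: 6.53
tool_pos: [0.5931, 0.0937, 0.0004]
tcp_rot: [[0.347, 0.938, -0.002], [0.938, -0.347, 0.001], [0.0, -0.002, -1.0]]
wrist_force: [-3.0, 1.8, 4.9]
grip_width: 0.0353
```

Call:
{"method": "step_arm", "body": {
  "plan": "-1 0 0 0 0 0 0; -1 0 0 0 0 0 0; -1 0 0 0 0 0 0"
}}

```text
t: 6.78
tool_pos: [0.5931, 0.0937, 0.0004]
tcp_rot: [[0.347, 0.938, -0.002], [0.938, -0.347, 0.001], [0.0, -0.002, -1.0]]
wrist_force: [-0.2, -0.2, 1.5]
grip_width: 0.0352
```

```bash
python3 s.py
```

```text
t 6.78 along 0.2927 perp 0.5243 z 0.0004 | F along -0.20 perp -0.10 z 1.52 | w 0.0352 tq [0.09 0.15 0.09]
```

Call:
{"method": "step_arm", "body": {
  "plan": "-1 0.006 0 0 0 0 0; -1 0.012 0 0 0 0 0; -1 0.018 0 0 0 0 0; -1 0.024 0 0 0 0 0; -1 0.03 0 0 0 0 0"
}}

```text
t: 7.2
tool_pos: [0.5939, 0.0961, 0.0004]
tcp_rot: [[0.348, 0.938, -0.002], [0.938, -0.348, 0.0], [-0.001, -0.002, -1.0]]
wrist_force: [-1.4, -3.3, 1.0]
grip_width: 0.0351
```

```bash
python3 s.py
```

```text
t 7.20 along 0.2952 perp 0.5242 z 0.0004 | F along -3.59 perp -0.13 z 1.03 | w 0.0351 tq [-0.81  0.46  0.1 ]
```

Call:
{"method": "step_arm", "body": {
  "plan": "-1 0.006 0 0 0 0 0; -1 0.012 0 0 0 0 0; -1 0.018 0 0 0 0 0; -1 0.024 0 0 0 0 0; -1 0.03 0 0 0 0 0"
}}

```text
t: 7.62
tool_pos: [0.595, 0.0989, 0.0004]
tcp_rot: [[0.348, 0.938, -0.002], [0.938, -0.348, 0.0], [-0.001, -0.002, -1.0]]
wrist_force: [-2.4, -4.4, 1.5]
grip_width: 0.0352
```

Call:
{"method": "step_arm", "body": {
  "plan": "-1 0.006 0 0 0 0 0; -1 0.012 0 0 0 0 0; -1 0.018 0 0 0 0 0; -1 0.024 0 0 0 0 0; -1 0.03 0 0 0 0 0"
}}

```text
t: 8.03
tool_pos: [0.5961, 0.102, 0.0004]
tcp_rot: [[0.348, 0.938, -0.002], [0.938, -0.348, 0.0], [-0.0, -0.002, -1.0]]
wrist_force: [-1.2, -3.3, 1.3]
grip_width: 0.035
```

```bash
python3 s.py
```

```text
t 8.03 along 0.3016 perp 0.5242 z 0.0004 | F along -3.49 perp -0.01 z 1.30 | w 0.0350 tq [-0.65  0.49  0.07]
```

Call:
{"method": "step_arm", "body": {
  "plan": "-1 0.005 0 0 0 0 0; -1 0.01 0 0 0 0 0; -1 0.015 0 0 0 0 0; -1 0.02 0 0 0 0 0; -1 0.025 0 0 0 0 0"
}}

```text
t: 8.45
tool_pos: [0.5973, 0.1053, 0.0004]
tcp_rot: [[0.347, 0.938, -0.002], [0.938, -0.347, 0.002], [0.001, -0.002, -1.0]]
wrist_force: [-0.3, -0.4, -0.3]
grip_width: 0.035
```

Call:
{"method": "step_arm", "body": {
  "plan": "-1 0.005 0 0 0 0 0; -1 0.01 0 0 0 0 0; -1 0.015 0 0 0 0 0; -1 0.02 0 0 0 0 0; -1 0.025 0 0 0 0 0"
}}

```text
t: 8.87
tool_pos: [0.5981, 0.1074, 0.0004]
tcp_rot: [[0.347, 0.938, -0.002], [0.938, -0.347, 0.002], [0.001, -0.002, -1.0]]
wrist_force: [-1.6, -3.1, 1.1]
grip_width: 0.035
```

```bash
python3 s.py; python3 - <<'E'
from h import *
im,d=env.capture('top'); save('t7.png',cv2.resize(im[150:230,300:410],None,fx=7,fy=7,interpolation=cv2.INTER_CUBIC))
im,d=env.capture('scene'); save('s7.png',cv2.resize(im[160:250,260:360],None,fx=6,fy=6,interpolation=cv2.INTER_CUBIC))
E
```

```text
t 8.87 along 0.3073 perp 0.5242 z 0.0004 | F along -3.48 perp -0.37 z 1.07 | w 0.0350 tq [-0.43  0.32  0.11]
```

View pics/t7.png

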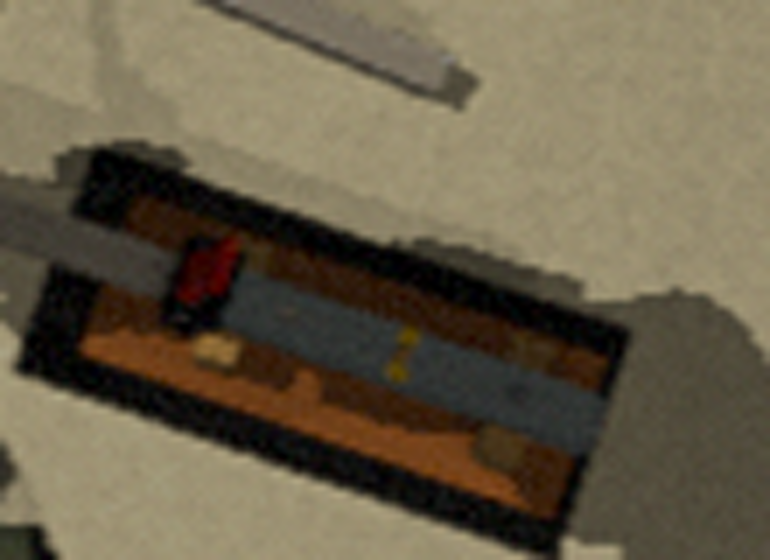

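View pics/s7.png

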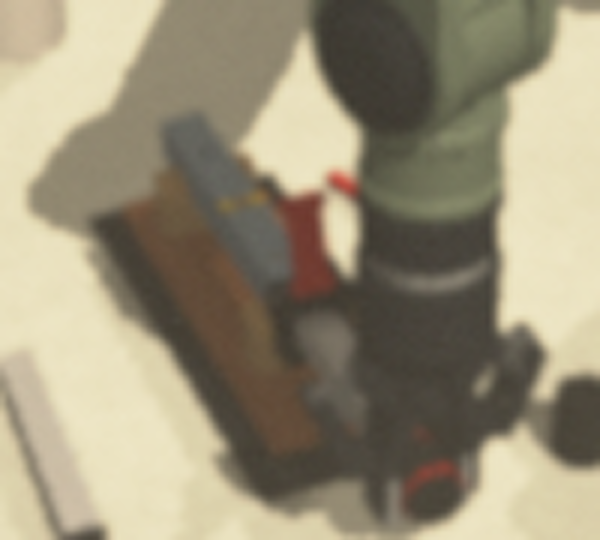

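Call:
{"method": "step_arm", "body": {
  "plan": "-1 0.004 0 0 0 0 0; -1 0.008 0 0 0 0 0; -1 0.012 0 0 0 0 0; -1 0.016 0 0 0 0 0"
}}

```text
t: 9.3
tool_pos: [0.5982, 0.1079, 0.0004]
tcp_rot: [[0.348, 0.938, -0.002], [0.938, -0.348, -0.0], [-0.001, -0.002, -1.0]]
wrist_force: [-2.6, -6.1, 2.9]
grip_width: 0.0353
```

```bash
python3 s.py
```

```text
t 9.30 along 0.3078 perp 0.5242 z 0.0004 | F along -6.62 perp -0.38 z 2.94 | w 0.0353 tq [-1.21  0.65  0.09]
```

Call:
{"method": "step_arm", "body": {
  "plan": "-1 0.006 0 0 0 0 0; -1 0.012 0 0 0 0 0; -1 0.018 0 0 0 0 0; -1 0.018 0 0 0 0 0"
}}

```text
t: 9.63
tool_pos: [0.5983, 0.1079, 0.0004]
tcp_rot: [[0.348, 0.937, -0.004], [0.937, -0.348, -0.004], [-0.005, -0.002, -1.0]]
wrist_force: [-3.4, -7.9, 3.4]
grip_width: 0.0349
```

```bash
python3 s.py
```

```text
t 9.63 along 0.3078 perp 0.5242 z 0.0004 | F along -8.55 perp -0.48 z 3.44 | w 0.0349 tq [-1.42  0.72  0.14]
```

Call:
{"method": "step_arm", "body": {
  "plan": "-1 -0.006 0 0 0 0 0; -1 -0.01 0 0 0 0 0; -1 -0.01 0 0 0 0 0"
}}

```text
t: 9.88
tool_pos: [0.5981, 0.1076, 0.0004]
tcp_rot: [[0.348, 0.937, -0.003], [0.937, -0.348, -0.003], [-0.004, -0.002, -1.0]]
wrist_force: [-0.6, -1.7, 0.8]
grip_width: 0.035
```

```bash
python3 s.py
```

```text
t 9.88 along 0.3075 perp 0.5242 z 0.0004 | F along -1.80 perp 0.06 z 0.82 | w 0.0350 tq [-0.01  0.19  0.09]
```

Now release and rise.

Call:
{"method": "step_arm", "body": {
  "plan": "0 0 0 0 0 0 0; 1 0 0 0 0 0 0; 1 0 0 0 0 0 0; 1 0 0 0 0 0 0; 1 0 0 0 0 0 0"
}}

```text
t: 10.3
tool_pos: [0.5983, 0.1077, 0.0005]
tcp_rot: [[0.348, 0.937, -0.003], [0.937, -0.348, -0.003], [-0.003, -0.002, -1.0]]
wrist_force: [-0.3, -0.2, 0.6]
grip_width: 0.0847
```

Call:
{"method": "step_arm", "body": {
  "plan": "1 0 0 0 0 0 0; 1 0 0 -0.2 0 0 0; 1 0 0 -0.5 0 0 0; 1 0 0 -0.8 0 0 0; 1 0 0 -1 0 0 0"
}}

```text
t: 10.72
tool_pos: [0.5996, 0.1081, 0.1031]
tcp_rot: [[0.348, 0.937, -0.0], [0.937, -0.348, -0.002], [-0.002, 0.0, -1.0]]
wrist_force: [-0.1, 0.4, -0.0]
grip_width: 0.0854
```

Call:
{"method": "step_arm", "body": {
  "plan": "1 -0.2 0 -0.3 0 0 0; 1 -0.5 0 -0.6 0 0 0; 1 -0.8 0 -0.7 0 0 0; 1 -1 0 -0.7 0 0 0"
}}

```text
t: 11.05
tool_pos: [0.5665, 0.0125, 0.1773]
tcp_rot: [[0.349, 0.937, 0.006], [0.937, -0.349, -0.004], [-0.001, 0.007, -1.0]]
wrist_force: [0.1, -0.4, 0.2]
grip_width: 0.0855
```

```bash
python3 s.py; python3 - <<'E'
from h import *
im,d=env.capture('wrist'); save('w8.png',im); np.savez('w8.npz',im=im,d=d)
E
```

```text
t 11.05 along 0.2074 perp 0.5273 z 0.1773 | F along -0.32 perp 0.27 z 0.15 | w 0.0855 tq [-0.02 -0.02  0.08]
```

View pics/w8.png

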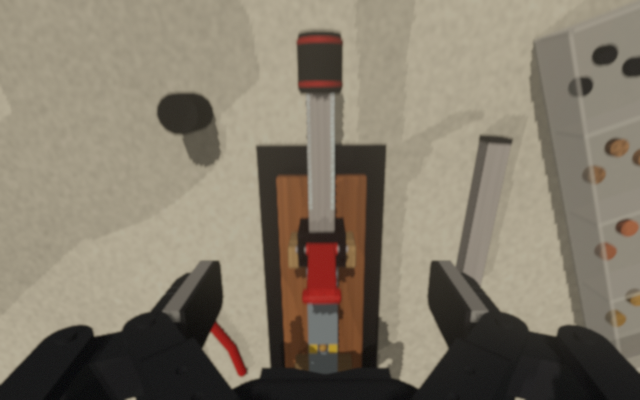

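Call:
{"method": "step_arm", "body": {
  "plan": "1 -0.4 0 0 0 0 0; 1 -0.8 0 0 0 0 0; 1 -1 0 0 0 0 0; 1 -1 0 0 0 0 0"
}}

```text
t: 11.43
tool_pos: [0.528, -0.0871, 0.176]
tcp_rot: [[0.356, 0.934, 0.002], [0.934, -0.356, -0.007], [-0.006, 0.004, -1.0]]
wrist_force: [0.1, -0.3, 0.7]
grip_width: 0.0855
```

```bash
python3 s.py; python3 - <<'E'
from h import *
im,d=env.capture('wrist'); save('w9.png',im); np.savez('w9.npz',im=im,d=d)
save('w9z.png',cv2.resize(im[20:330,270:370],None,fx=2*1.9,fy=1.9,interpolation=cv2.INTER_CUBIC))
for th in ['button','lever','lever_tip','lever_hinge']:
    for o in env.trace('wrist',th)[:1]: print(th,o['conf'],o['at'])
E
```

```text
t 11.43 along 0.1006 perp 0.5256 z 0.1760 | F along -0.24 perp 0.18 z 0.69 | w 0.0855 tq [ 0.04 -0.04 -0.01]
button 0.57 [245.1, 323.3]
lever 0.87 [133.5, 323.3]
lever_tip 0.61 [133.1, 321.2]
lever_hinge 0.8 [131.6, 321.4]
```

View pics/w9.png

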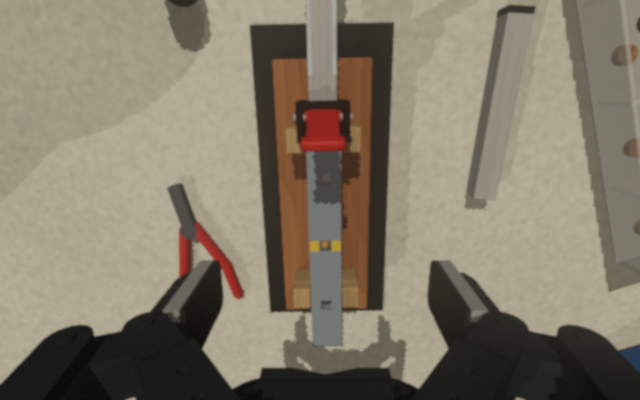

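View pics/w9z.png

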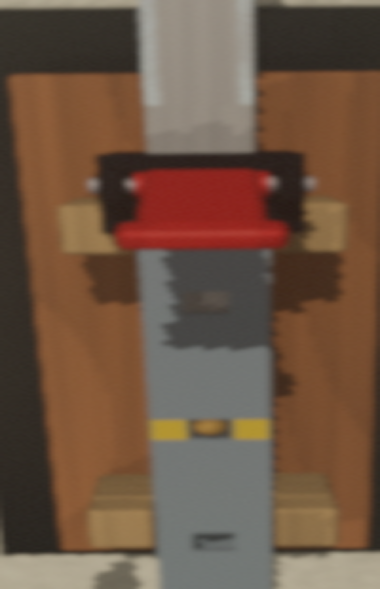

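```bash
cat > lv.py <<'E'
from h import *
u=np.array([np.cos(np.radians(69.8)),np.sin(np.radians(69.8)),0]);n=np.array([u[1],-u[0],0])
def lever(name,im,d,m,lim):
    hsv=cv2.cvtColor(im,cv2.COLOR_RGB2HSV);mask=((hsv[...,0]<8)|(hsv[...,0]>172))&(hsv[...,1]>150)&(d>0)
    r0,r1,c0,c1=lim; k=np.zeros_like(mask);k[r0:r1,c0:c1]=1;mask&=k.astype(bool)
    rr,cc=np.nonzero(mask);P=np.array([px2w(name,r,c,d[r,c],m) for r,c in zip(rr,cc)])
    return rr,P@u,P@n,P[:,2]
E
python3 - <<'E'
from lv import *
z=np.load('w9.npz');m=cam('wrist')
rr,a,p,h=lever('wrist',z['im'],z['d'],m,(90,170,280,370))
for r in range(rr.min(),rr.max()+1,3):
    k=rr==r
    if k.sum(): print(r,k.sum(),np.median(a[k]).round(4),p[k].min().round(4),p[k].max().round(4),np.median(h[k]).round(4))
for r,c in [(245,325),(304,326),(178,325)]:
    w=onplane('wrist',r,c,.069,m);print(w.round(4),w@u,w@n)
b=onplane('wrist',101,322,.076,m);print('mouth',b@u,b@n)
for w in [(.5083,-.1427,0),(.5074,-.1405,0),(.486,-.1965,0)]: print(np.array(w)@u,np.array(w)@n)
E
```

```text
108 21 0.168 0.5172 0.5347 0.0753
111 37 0.1664 0.5112 0.5385 0.0879
114 34 0.1646 0.513 0.5373 0.0935
117 34 0.1629 0.5131 0.5373 0.0988
120 34 0.1613 0.513 0.5382 0.1041
123 36 0.1596 0.5121 0.5386 0.1092
126 35 0.1581 0.514 0.5386 0.1141
129 36 0.1566 0.5115 0.5386 0.1186
132 36 0.1552 0.5115 0.5386 0.1233
135 39 0.1538 0.5114 0.541 0.1277
138 45 0.1525 0.5118 0.5426 0.1321
141 47 0.1512 0.5113 0.5433 0.1363
144 47 0.1495 0.5114 0.5448 0.1371
147 45 0.1476 0.512 0.539 0.1367
150 39 0.1457 0.5126 0.5384 0.1362
[ 0.5119 -0.1332  0.069 ] 0.051745030000303914 0.5264212129239083
[ 0.4919 -0.1891  0.069 ] -0.007636050196396583 0.5269766743387022
[ 0.533  -0.0769  0.069 ] 0.11186972575684724 0.5267941531414994
mouth 0.17313471690083082 0.5248793552917487
0.04159212020316659 0.5263100564657731
0.04334603647413891 0.5247057567074928
-0.01659895425896487 0.5239587051643563
```

```bash
python3 - <<'E'
from lv import *
for n in ['top','scene']:
    A=np.load(n+'1.npz')['im'];im,d=env.capture(n);np.savez(n+'3.npz',im=im,d=d)
    m=cam(n)
    for nm,I in [('before',A),('now',im)]:
        hsv=cv2.cvtColor(I,cv2.COLOR_RGB2HSV)
        lim=(190,215,345,370) if n=='top' else (175,200,285,315)
        s=hsv[lim[0]:lim[1],lim[2]:lim[3]].astype(float)
        w=((s[...,0]>18)&(s[...,0]<32)&(s[...,1]>140)).astype(float)*s[...,1]
        rr,cc=np.mgrid[lim[0]:lim[1],lim[2]:lim[3]]
        r,c=(w*rr).sum()/w.sum(),(w*cc).sum()/w.sum()
        P=onplane(n,r,c,.069,m);print(n,nm,(w>0).sum(),r.round(2),c.round(2),P.round(4),(P@u).round(4))
    if n=='top':
      save('cmp.png',cv2.resize(np.vstack([A[160:240,290:410],im[160:240,290:410]]),None,fx=3.7,fy=3.7,interpolation=cv2.INTER_CUBIC))
E
```

```text
top before 21 202.02 358.48 [ 0.5027 -0.1436  0.069 ] 0.0388
top now 3 200.61 366.53 [ 0.5075 -0.1721  0.069 ] 0.0137
scene before 0 nan nan [nan nan nan] nan
scene now 0 nan nan [nan nan nan] nan<stdin>:11: RuntimeWarning: invalid value encountered in scalar divide
```

View pics/cmp.png

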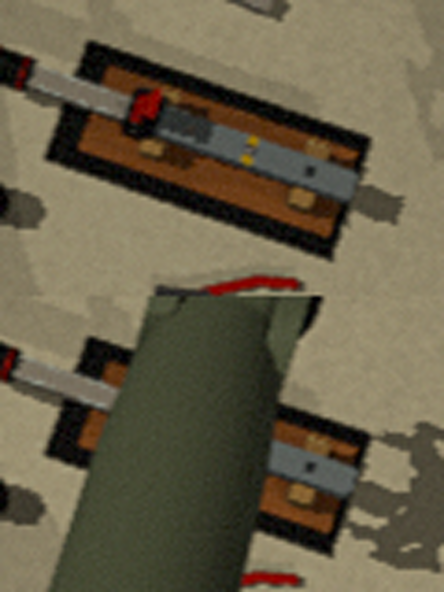

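```bash
python3 s.py; python3 - <<'E'
from lv import *
m=cam('wrist'); im,d=env.capture('wrist');np.savez('w10.npz',im=im,d=d)
save('w10.png',im)
m2=cam('wrist');print(np.abs(m[2]-m2[2]).max())
rr,a,p,h=lever('wrist',im,d,m,(80,190,280,370))
for r in range(rr.min(),rr.max()+1,4):
    k=rr==r
    if k.sum(): print(r,k.sum(),np.median(a[k]).round(4),p[k].min().round(4),p[k].max().round(4),np.median(h[k]).round(4))
E
```

```text
t 11.78 along 0.1054 perp 0.5256 z 0.1759 | F along 1.03 perp -1.24 z 0.06 | w 0.0855 tq [0.06 0.01 0.01]
6.070581332973113e-05
116 29 0.1622 0.5148 0.5362 0.0756
120 35 0.1604 0.5128 0.5381 0.0912
124 33 0.1582 0.5136 0.5373 0.0987
128 35 0.1561 0.5127 0.5393 0.1054
132 33 0.1541 0.5145 0.5385 0.1122
136 34 0.1521 0.5121 0.5361 0.1181
140 35 0.1503 0.5143 0.5386 0.1239
144 42 0.1485 0.5097 0.5417 0.1294
148 46 0.1468 0.5117 0.5434 0.1349
152 46 0.1447 0.512 0.5447 0.1373
156 44 0.1422 0.5124 0.5389 0.1368
```

View pics/w10.png

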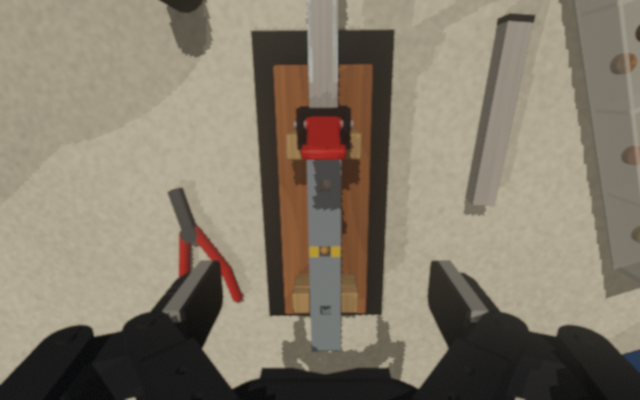

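```bash
cat > go.py <<'E'
from lv import *
import sys
a,p,z=map(float,sys.argv[1:4]); t=a*u+p*n; delta([t[0],t[1],z],Rdown(69.8))
E
python3 go.py .188 .5255 .176
```

```text
shift [ 0.827 -0.005 -0.005] turn [ 0.002  0.003 -0.003]
```

Call:
{"method": "step_arm", "body": {
  "plan": "0 0.3 0 0 0 0 0; -1 0.6 0 0 0 0 0; -1 0.825 0 0 0.002 0.003 -0.003; -1 0.825 0 0 0.002 0.003 -0.003; -1 0.825 0 0 0.002 0.003 -0.003"
}}

```text
t: 12.25
tool_pos: [0.5587, -0.0039, 0.1753]
tcp_rot: [[0.342, 0.94, 0.001], [0.94, -0.342, -0.0], [0.0, 0.001, -1.0]]
wrist_force: [-0.8, -0.0, 0.2]
grip_width: 0.0257
```

Call:
{"method": "step_arm", "body": {
  "plan": "-1 0 0 0 0 0 0; -1 0 0 0 0 0 0; -1 0 0 0 0 0 0; -1 0 0 0 0 0 0"
}}

```text
t: 12.58
tool_pos: [0.5586, -0.0046, 0.1754]
tcp_rot: [[0.343, 0.939, 0.001], [0.939, -0.343, -0.0], [0.0, 0.001, -1.0]]
wrist_force: [-0.8, -0.3, -0.0]
grip_width: 0.0002
```

```bash
python3 s.py;python3 go.py .188 .5255 .085; python3 - <<'E'
from lv import *
m=cam('wrist'); im,d=env.capture('wrist');save('w11.png',im)
s=env.sense();T=s['tcp_rot'];p=s['tool_pos']
np.savez('w11.npz',im=im,d=d)
rr,a,pp,h=lever('wrist',im,d,m,(150,390,240,400))
for r in range(rr.min(),rr.max()+1,6):
    k=rr==r
    if k.sum(): print(r,k.sum(),np.median(a[k]).round(4),np.median(h[k]).round(4))
for r in range(236,270,3): print(r,(((px2w('wrist',r,318,d[r,318],m))-p)@T).round(4))
E
```

```text
t 12.58 along 0.1886 perp 0.5258 z 0.1754 | F along -0.51 perp -0.63 z -0.03 | w 0.0002 tq [-0.03  0.03  0.01]
shift [-0.006 -0.003  0.904] turn [ 0.    -0.     0.001]
221 29 0.1605 0.0755
227 30 0.1609 0.0903
233 33 0.1586 0.0971
239 30 0.1565 0.1041
245 29 0.1545 0.1107
236 [-0.0309 -0.0048  0.0744]
239 [-0.0318 -0.0047  0.0706]
242 [-0.0334 -0.0047  0.0686]
245 [-0.0342 -0.0047  0.0651]
248 [ 0.0106 -0.0025 -0.0377]
251 [ 0.0109 -0.0024 -0.0413]
254 [ 0.0109 -0.0024 -0.0441]
257 [ 0.0107 -0.0023 -0.0464]
260 [ 0.0112 -0.0023 -0.0501]
263 [ 0.0109 -0.0022 -0.0521]
266 [ 0.0111 -0.0022 -0.0549]
269 [ 0.0109 -0.0021 -0.0568]
```

View pics/w11.png

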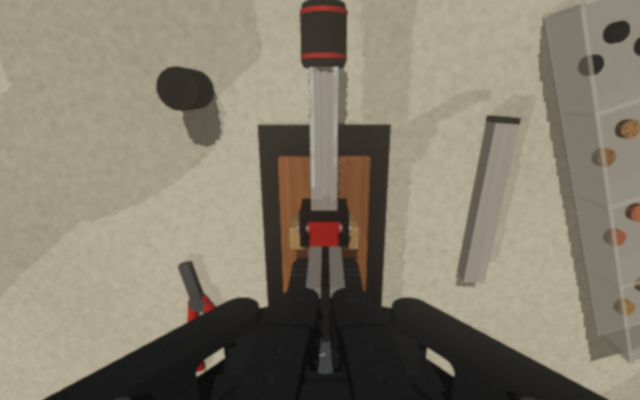

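Call:
{"method": "step_arm", "body": {
  "plan": "-1 0 0 0.3 0 0 0; -1 0 0 0.6 0 0 0; -1 0 0 0.88 0 0 0; -1 0 0 0.88 0 0 0; -1 0 0 0.88 0 0 0"
}}

```text
t: 13.05
tool_pos: [0.5572, -0.0047, 0.0865]
tcp_rot: [[0.344, 0.939, -0.003], [0.939, -0.344, 0.0], [-0.001, -0.003, -1.0]]
wrist_force: [-0.5, -0.5, 0.7]
grip_width: 0.0002
```

```bash
python3 s.py;python3 go.py .164 .5255 .088
```

```text
t 13.05 along 0.1880 perp 0.5245 z 0.0865 | F along -0.59 perp -0.27 z 0.66 | w 0.0002 tq [-0.02 -0.01  0.03]
shift [-0.24   0.009 -0.014] turn [-0.002  0.     0.001]
```

Call:
{"method": "step_arm", "body": {
  "plan": "-1 -0.1 0.009 0 0 0 0; -1 -0.2 0.009 0 0 0 0; -1 -0.27 0.009 0 0 0 0; -1 -0.32 0.009 0.01 0 0 0; -1 -0.36 0.009 0.02 0 0 0"
}}

```text
t: 13.47
tool_pos: [0.5467, -0.0398, 0.0859]
tcp_rot: [[0.345, 0.939, 0.0], [0.939, -0.345, 0.0], [0.001, 0.0, -1.0]]
wrist_force: [1.8, 1.1, 1.9]
grip_width: 0.0001
```

```bash
python3 s.py;python3 go.py .142 .5255 .0787
```

```text
t 13.47 along 0.1514 perp 0.5269 z 0.0859 | F along 1.69 perp 1.31 z 1.87 | w 0.0001 tq [ 0.25 -0.35  0.03]
shift [-0.094 -0.014  0.072] turn [ 0. -0.  0.]
```

Contact, lever moving with about 2 N. Continue along the arc.

Call:
{"method": "step_arm", "body": {
  "plan": "-1 -0.025 -0.014 0.01 0 0 0; -1 -0.05 -0.014 0.03 0 0 0; -1 -0.075 -0.014 0.05 0 0 0; -1 -0.1 -0.014 0.072 0 0 0; -1 -0.1 -0.014 0.072 0 0 0"
}}

```text
t: 13.88
tool_pos: [0.5417, -0.0492, 0.0783]
tcp_rot: [[0.345, 0.939, -0.0], [0.939, -0.345, -0.0], [-0.0, -0.0, -1.0]]
wrist_force: [0.6, -0.4, 0.4]
grip_width: -0.0003
```

```bash
python3 s.py;python3 go.py .134 .5255 .0711
```

```text
t 13.88 along 0.1409 perp 0.5254 z 0.0783 | F along -0.16 perp 0.66 z 0.40 | w -0.0003 tq [-0.04  0.01 -0.05]
shift [-0.068  0.001  0.072] turn [-0.  0.  0.]
```

Call:
{"method": "step_arm", "body": {
  "plan": "-1 -0.02 0 0.02 0 0 0; -1 -0.04 0 0.04 0 0 0; -1 -0.06 0 0.06 0 0 0; -1 -0.07 0 0.075 0 0 0"
}}

```text
t: 14.22
tool_pos: [0.5391, -0.056, 0.0704]
tcp_rot: [[0.345, 0.938, -0.0], [0.938, -0.345, -0.0], [-0.0, -0.0, -1.0]]
wrist_force: [-0.0, -0.6, 2.5]
grip_width: -0.0001
```

```bash
python3 s.py;python3 go.py .128 .5255 .0617; python3 - <<'E'
from lv import *
im,d=env.capture('scene'); save('s12.png',cv2.resize(im[160:250,260:360],None,fx=6,fy=6,interpolation=cv2.INTER_CUBIC))
E
```

```text
t 14.22 along 0.1336 perp 0.5253 z 0.0704 | F along -0.58 perp 0.21 z 2.54 | w -0.0001 tq [-0.11 -0.01  0.05]
shift [-0.056  0.002  0.087] turn [-0.  0. -0.]
```

View pics/s12.png

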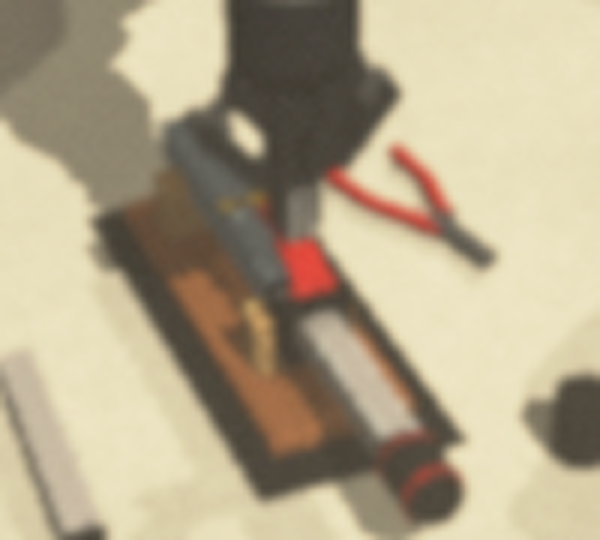

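Working: the lever is folding under the fingertip. Continue downwards.

Call:
{"method": "step_arm", "body": {
  "plan": "-1 -0.02 0 0.02 0 0 0; -1 -0.04 0 0.04 0 0 0; -1 -0.06 0 0.065 0 0 0; -1 -0.07 0 0.09 0 0 0"
}}

```text
t: 14.6
tool_pos: [0.5362, -0.0627, 0.0608]
tcp_rot: [[0.345, 0.938, -0.001], [0.938, -0.345, 0.0], [-0.0, -0.001, -1.0]]
wrist_force: [1.0, 0.9, 2.3]
grip_width: -0.0001
```

```bash
python3 s.py;python3 go.py .122 .5255 .054
```

```text
t 14.60 along 0.1263 perp 0.5249 z 0.0608 | F along 1.23 perp 0.61 z 2.34 | w -0.0001 tq [ 0.33 -0.13  0.02]
shift [-0.043  0.006  0.068] turn [-0.001  0.    -0.   ]
```

Call:
{"method": "step_arm", "body": {
  "plan": "-1 -0.02 0 0.02 0 0 0; -1 -0.04 0 0.04 0 0 0; -1 -0.05 0 0.055 0 0 0; -1 -0.05 0 0.07 0 0 0"
}}

```text
t: 14.93
tool_pos: [0.5343, -0.0676, 0.0546]
tcp_rot: [[0.346, 0.938, -0.001], [0.938, -0.346, 0.0], [-0.0, -0.001, -1.0]]
wrist_force: [-5.7, 2.1, 21.8]
grip_width: 0.0003
```

```bash
python3 s.py
```

```text
t 14.93 along 0.1211 perp 0.5248 z 0.0546 | F along -0.02 perp -6.02 z 21.75 | w 0.0003 tq [0.54 1.25 0.02]
```

Call:
{"method": "step_arm", "body": {
  "plan": "-1 0 0 -0.02 0 0 0; -1 0 0 -0.2 0 0 0; -1 0 0 -0.5 0 0 0; -1 0 0 -0.8 0 0 0; -1 0 0 -1 0 0 0"
}}

```text
t: 15.35
tool_pos: [0.5347, -0.0683, 0.1567]
tcp_rot: [[0.346, 0.938, -0.0], [0.938, -0.346, -0.001], [-0.001, 0.0, -1.0]]
wrist_force: [0.5, 1.1, 0.2]
grip_width: 0.0003
```

Call:
{"method": "step_arm", "body": {
  "plan": "-1 0 0 -0.2 0 0 0; -1 -0.3 0 -0.2 0 0 0; -1 -0.6 0 -0.2 0 0 0; -1 -0.6 0 -0.2 0 0 0; -1 -0.6 0 -0.2 0 0 0"
}}

```text
t: 15.77
tool_pos: [0.5131, -0.1258, 0.1765]
tcp_rot: [[0.349, 0.937, -0.001], [0.937, -0.349, -0.002], [-0.002, -0.001, -1.0]]
wrist_force: [-0.2, -0.1, 0.2]
grip_width: 0.0003
```

Call:
{"method": "step_arm", "body": {
  "plan": "-1 0 0 0 0 0 0; -1 0 0 0 0 0 0; -1 0 0 0 0 0 0; -1 0 0 0 0 0 0"
}}

```text
t: 16.1
tool_pos: [0.5132, -0.1251, 0.1763]
tcp_rot: [[0.348, 0.938, -0.002], [0.938, -0.348, -0.002], [-0.002, -0.001, -1.0]]
wrist_force: [0.2, 0.3, 0.2]
grip_width: 0.0003
```

```bash
python3 s.py; python3 - <<'E'
from lv import *
m=cam('wrist'); im,d=env.capture('wrist');save('w13.png',im);np.savez('w13.npz',im=im,d=d)
save('w13z.png',cv2.resize(im[60:300,270:370],None,fx=2*2.4,fy=2.4,interpolation=cv2.INTER_CUBIC))
rr,a,p,h=lever('wrist',im,d,m,(60,260,280,370))
for r in range(rr.min(),rr.max()+1,5):
    k=rr==r
    if k.sum(): print(r,k.sum(),np.median(a[k]).round(4),p[k].min().round(4),p[k].max().round(4),np.median(h[k]).round(4))
E
```

```text
t 16.10 along 0.0598 perp 0.5248 z 0.1763 | F along 0.30 perp 0.09 z 0.23 | w 0.0003 tq [-0.05 -0.01 -0.04]
60 35 0.1558 0.5137 0.5377 0.0868
65 37 0.1524 0.5128 0.5389 0.0874
70 33 0.1491 0.5143 0.5375 0.0871
75 33 0.1458 0.5137 0.5375 0.0872
80 33 0.1424 0.5138 0.5375 0.0876
85 33 0.1391 0.5137 0.5375 0.0875
90 31 0.1356 0.5148 0.5371 0.0872
95 28 0.1322 0.5155 0.5357 0.0874
100 29 0.1287 0.5155 0.5357 0.0876
105 29 0.1253 0.5154 0.5358 0.0874
110 28 0.1217 0.5161 0.5358 0.0875
115 28 0.1182 0.516 0.5358 0.0871
120 27 0.1146 0.516 0.5358 0.0874
125 27 0.111 0.5159 0.5351 0.0875
130 39 0.1073 0.5076 0.5435 0.0872
135 39 0.1037 0.5074 0.5435 0.0873
140 36 0.0999 0.5127 0.5436 0.0869
```

View pics/w13.png

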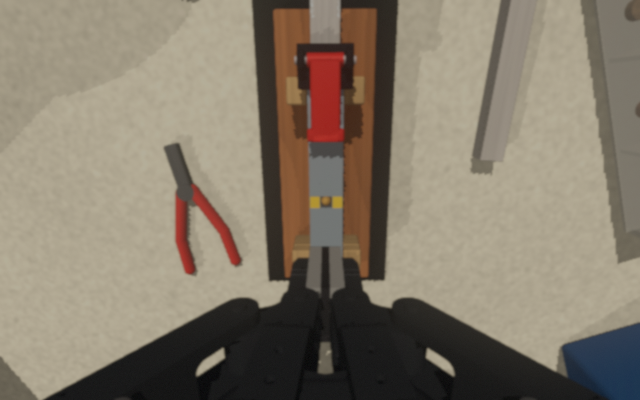

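View pics/w13z.png

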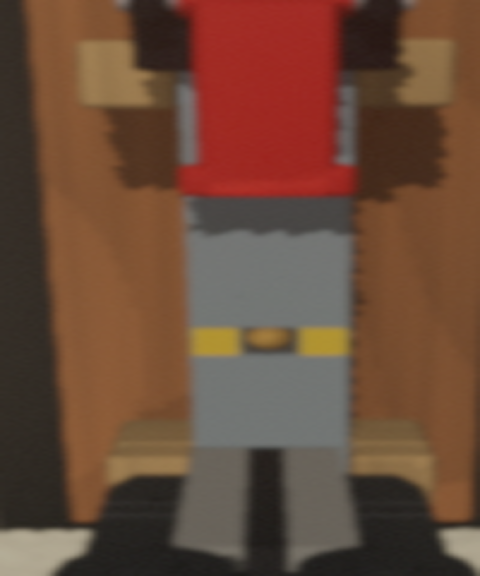

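```bash
python3 - <<'E'
from lv import *
z=np.load('w13.npz');d=z['d'];m=cam('wrist')
for r in range(196,208,2): print(r,[round(float(px2w('wrist',r,c,d[r,c],m)[2]),4) for c in range(313,340,3)])
A=np.load('top1.npz')['im'];im,_=env.capture('top')
save('cmp2.png',cv2.resize(np.vstack([A[150:260,270:410],im[150:260,270:410]]),None,fx=2.7,fy=2.7,interpolation=cv2.INTER_CUBIC))
E
```

```text
196 [0.068, 0.0685, 0.0683, 0.0688, 0.0699, 0.0688, 0.0506, 0.068, 0.0688]
198 [0.0702, 0.0691, 0.069, 0.0705, 0.0703, 0.0716, 0.0496, 0.0692, 0.0693]
200 [0.0687, 0.0698, 0.0698, 0.0699, 0.0708, 0.071, 0.0511, 0.0685, 0.0686]
202 [0.0704, 0.0686, 0.068, 0.3512, 0.0721, 0.0708, 0.0494, 0.0703, 0.0688]
204 [0.0678, 0.0689, 0.0691, 0.0502, 0.0714, 0.0495, 0.0488, 0.0696, 0.0679]
206 [0.0692, 0.0695, 0.0687, 0.0498, 0.0503, 0.0501, 0.0499, 0.0682, 0.0696]
```

View pics/cmp2.png

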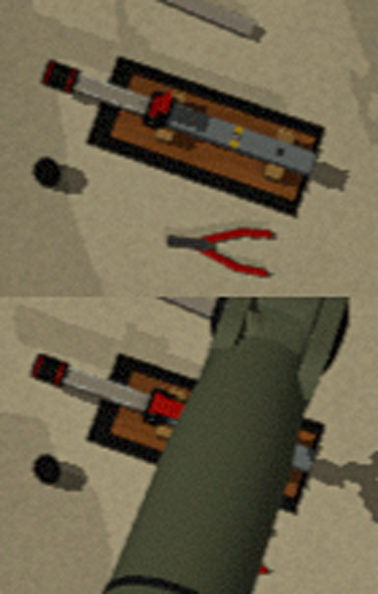

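```bash
python3 s.py; python3 -c "
from h import *
print(env.close_job())"
```

```text
t 16.20 along 0.0596 perp 0.5249 z 0.1764 | F along 0.75 perp 0.37 z 0.26 | w 0.0003 tq [ 0.03 -0.02 -0.  ]
the job is handed in; nothing more can be done
None
```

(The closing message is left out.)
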